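# Get the disc playing on the tabletop stereo

### The arm

A 6-joint arm with a two-finger parallel gripper is mounted at the origin on the work surface. World frame = base frame: x ahead of the robot, y to its left, z up, the work surface at z = 0. Lengths are in m, angles in rad, forces in N, time in s.
With the tool pointing down it reaches from about 0.25 to 0.775 m from the base axis. Payload 4 kg.
Tool frame: the origin (TCP) lies midway between the tips of the shut fingers; the grasp point (between the pads) lies 19 mm behind it; z points along the fingers, y is the line along which they close (so a half turn about z gives the same grasp; the last joint's range is limited). The gripper opens to 94 mm and grips with 3 to 60 N. Pads are 16 mm wide; open, the fingers measure 119 mm over their backs; the gripper's body (75 mm by 177 mm) begins 78 mm behind the grasp point.
Start: joints at [1.121, 0.087, 1.371, -0, 1.684, -0.103], TCP at [0.187, 0.517, 0.206] pointing down, gripper open.
Joint ranges: [-3.1, 3.1], [-0.76, 2.03], [0.27, 2.55], [-1.08, 4.22], [0.17, 2.65], [-2.57, 2.57]. Speed limits (rad/s): [2.79, 2.79, 3.14, 3.14, 3.14, 3.14].

### API

Orientations are given as [roll, pitch, yaw] about the fixed x, y, z axes, in that order (R = Rz(yaw) Ry(pitch) Rx(roll)).
In Python, from bench import robot gives the robot as it stands.
- The arm moves only by the tool servo_tool, never from a script. Its argument "moves" is a list of rows, each a list of 5 numbers: the shift along the tool's x, y, z in units of 25 mm (1.0 is 25 mm), then the turn about the tool's z in units of 6 degrees (1.0 is 6 degrees), then the closure, from 0 (fully open) to 1 (shut). In form: [[dx, dy, dz, yaw, gripper], ...]. A call has 1 to 10 rows; each row is the pose to reach, as a shift and turn from the pose commanded when the call began, along the tool's axes at that moment; what a row does not reach only later rows make up. A row lasts 1/12 s, in which the tool goes at most 41.7 mm and 7.16 degrees, less where a joint would pass 70% of its speed; a pose out of reach is approached as far as the arm can. A call with a gripper value outside its range is refused whole. The fingers move at their own pace and stop on an object; the grip force is fixed at half the most. Time passes only in rows, so rows that repeat a pose let the fingers close. It gives the time, the measured TCP pose, the force, the opening and the grip force at its end, in the units of the state.
- robot.get_obs(): the state, without advancing time (a new reading comes with each control period).
- robot.snapshot(name): name is "scene" or "top" or "wrist"; returns a dict with "image" (400x640x3 uint8, blue, green, red), "fx", "fy", "cx", "cy" (pixels), "k1" (the pictures are not rectified: a ray, as slopes to the right and down, at radius r is drawn at 1 + k1 r^2 times it, then the intrinsics apply), "eye" and "orientation" of the camera in the world; the wrist camera has in their place "T_tool_cam" (4x4, takes a point from camera to tool coordinates, whose origin is the TCP and whose axes are the flange's). Camera axes: x right, y down, z forward; pixel columns grow to the right and rows downward; lengths in m; the calibration is good to about 2 mm. A picture is of the moment at which its call begins: read the wrist's pose just before it. There is no depth.
- robot.close_job(): hands the job in; it is judged then, once.
The state is a dict: "time": time; "joint_positions": joint angles; "qvel": joint speeds; "joint_torque": joint torques, N m; "tool_pos": TCP position; "ee_rot": TCP orientation; "wrist_force": force on the tool from outside, world axes, zero at the start; "wrist_torque": the same for the moment, N m; "width": finger opening in m; "finger_force": force on a finger pad.
Only numpy, scipy, OpenCV 4.12 (cv2) and the standard library are available. Lean on these libraries where they do the work, as an engineer would, in place of code of your own. Each camera call takes 0.05 s, during which the arm holds its last target. There are 200 camera calls.

### The job

The disc is already in the stereo on the TV table: press its open lid down until it clicks fully shut. Then turn the source selector to disc, its fourth click position counted clockwise, and set the volume slider at the middle of its scale. Last, press the wide Play key all the way down and let it come up, without pressing the keys beside it and leaving the remote, the disc case and the aerial splitter where they lie.

Things in the scene. Friction and masses are not known exactly. Their poses are not given: they have to be found in the camera images.
- stereo: Grey tabletop disc stereo, fixed in place: 400 mm wide (y), 240 mm deep (x), its deck 115 mm above the table. Origin: centre of its underside, on the table. x points from its front (speakers; faces the robot) to its back, y to the left of one standing before it, z up; the offsets below are in this frame. A handle folded down behind reaches x = 147 mm; a 6 mm rod lies on the deck at x = 112 mm.
- lid (a joint): Disc lid, rad: 0 = shut, greater = more open, stop at 1.2. Starts at 0.70 to 1.05 and stays there by friction; let go below about 0.3 rad a hinge spring lifts it unless latched. From about 0.07 rad the hook under the middle of its front edge rides on a spring catch: about 10 to 12 N pressed down near the front edge push it past, then it snaps to 0 and stays.
- lid_hinge (a point): Middle of the lid's hinge line (along y), at x = 85, y = 0, z = 118.5 mm, at the lid's mid-thickness. The lid is a black plate with a clear window, 155 mm long from the hinge, 150 mm wide, 7 mm thick; its free edge is towards the front and stands up when open. Shut, it reaches to x = -70 mm and its top is at z = 122 mm.
- lid_edge (a point): Middle of the lid's free edge, on its outer (upper) face, 155 mm from the hinge.
- selector (a joint): Source selector on the right of the deck, rad, grows clockwise seen from above. Five click positions: first 0 (off), second 0.45 (line in), third 0.90 (radio), fourth 1.35 (disc), fifth 1.80 (wireless); stops just beyond the ends. It starts at the first, second or third. Sprung detents (about 0.09 N m) draw it into the nearest position when let go.
- selector_grip (a point): On the selector's upright axis, at x = -15, y = -140, z = 130.5 mm, mid-height of its grip bar. Black knob: a skirt 48 mm across and 5 mm high on the deck, and over it a bar 42 mm long and 12 mm wide, from z = 120 to 141 mm. Five white ticks round it mark the positions; the third is straight to the back.
- selector_pointer (a point): Top of the bar's pointer end, 21 mm from the axis, marked with a white line. Seen from above, the pointer's direction, measured anticlockwise from the stereo's x axis, is 0.9 rad minus the joint value.
- volume (a joint): Volume slider on the left of the deck, m: 0 = nearest the front (silent), 0.060 = farthest back (full); the middle of the scale is 0.030. It starts at 0 to 0.014. Moves with about 1.5 N of friction and stays where it is left.
- volume_top (a point): Centre of the top of the slider's black cap: cap 16 mm along the travel (x), 26 mm across (y), its top 17 mm and its underside 2 mm above the deck; at joint value 0 it is at x = -45, y = 140 mm and it travels along +x. White scale of seven ticks beside it, the middle one longer.
- play (a joint): Travel of the Play key, m: 0 = up, 0.005 = all the way down. Spring, 1.8 N to start, 5 N at the bottom; it comes up by itself.
- play_top (a point): Centre of the top of the Play key: the middle and widest of five black keys in a row along the front edge, 44 mm (y) by 24 mm (x), centre at x = -98, y = 0, its top 9 mm above the deck.
- key_left1 (a joint): Travel of the key next to Play on its left (y = 39 mm), 26 mm wide; same row, height and spring. Not to be pressed.
- key_left2 (a joint): Travel of the outermost key on the left (y = 69 mm), 26 mm wide. Not to be pressed.
- key_right1 (a joint): Travel of the key next to Play on its right (y = -39 mm), 26 mm wide. Not to be pressed.
- key_right2 (a joint): Travel of the outermost key on the right (y = -69 mm), 26 mm wide. Not to be pressed.
- remote: Black remote control lying right of the stereo, 170 x 46 x 18 mm, origin at the centre of its underside. To be left alone.
- disc_case: Flat plastic disc case lying left of the stereo, 125 x 142 x 10 mm, origin at the centre of its underside. To be left alone.
- splitter: White aerial splitter box with brass sockets lying behind the stereo, 50 x 62 x 22 mm, origin at the centre of its underside. To be left alone.

How it is judged:
On the way, in this order (a step that is already met when the one before it is completed fails the run):
1. the lid is pressed past its catch and stays shut (value of joint lid below 0.015 rad), for 0.3 s.
2. the selector rests at the fourth position and the volume at the middle of its scale (value of joint selector between 1.25 and 1.45 rad and value of joint volume between 0.024 and 0.036 m), for 0.3 s.
3. Play is pressed down (value of joint play above 0.0035 m), for 0.05 s.
At the end, for the whole second after the job is handed in: The lid is latched shut (within 0.015 rad), the selector rests in its fourth position (1.35 within 0.1 rad), the volume is at the middle of its scale (30 mm within 6 mm), Play has been pressed after that and is up again (within 1 mm) (all of step 2 and value of joint lid below 0.015 rad and value of joint play below 0.001 m); the robot touches nothing.
It fails at once if a key other than Play is pressed more than 2.5 mm (value of joint any of key_left1, key_left2, key_right1, key_right2 above 0.0025 m).
It fails at once if the remote, the disc case or the splitter is shifted more than 20 mm (distance of any of remote, disc_case, splitter from where it was at the start of the episode above 0.02 m).
It also fails if it takes over 70 s, if anything falls off the work surface, if the arm or the gripper's body presses on something with over 40 N, if the wrist force passes 120 N, or if a joint passes its speed limit or range.

## Working session

There is one attempt and no reset: what is moved stays moved. The work goes in short steps, Python scripts to look and compute and a tool call to move; the robot and the scene stay as the last step left them, time stands still between calls to the robot, and variables do not carry over. Pictures are saved under pics/ and viewed, at most 13 in all, crops included, and the job is handed in when it is done.

Besides the shell and the picture viewer there is one more tool, called after ">>>" as a command line: name --pt "numbers of a row" for each row, then --argument value for the rest. servo_tool: Moves the arm, as the interface text tells. Its arguments: {"type":"object","properties":{"moves":{"type":"array"}},"required":["moves"]}

```bash
ls; mkdir -p pics
cat > h.py <<'E'
import numpy as np, cv2, pickle
from scipy.spatial.transform import Rotation as R
from bench import robot
def snap(name, fn):
    o=robot.get_obs(); s=robot.snapshot(name); s['obs']=o
    cv2.imwrite(f'pics/{fn}.png', s['image']); pickle.dump(s,open(f'pics/{fn}.pkl','wb')); return s
def rot(o):
    o=np.asarray(o,float)
    return o if o.shape==(3,3) else (R.from_euler('xyz',o).as_matrix() if o.size==3 else R.from_quat(o).as_matrix())
def cam(s):
    if 'T_tool_cam' in s:
        T=np.eye(4); T[:3,:3]=rot(s['obs']['ee_rot']); T[:3,3]=s['obs']['tool_pos']
        T=T@np.array(s['T_tool_cam']); return T[:3,3],T[:3,:3]
    return np.array(s['eye']),rot(s['orientation'])
def K(s): return np.array([[s['fx'],0,s['cx']],[0,s['fy'],s['cy']],[0,0,1.]]),np.array([s['k1'],0,0,0,0.])
def proj(s,P):
    e,Rm=cam(s); P=np.atleast_2d(P); k,d=K(s)
    return cv2.projectPoints(((P-e)@Rm).reshape(-1,1,3),np.zeros(3),np.zeros(3),k,d)[0][:,0]
def ray(s,uv):
    e,Rm=cam(s); k,d=K(s)
    n=cv2.undistortPoints(np.array(uv,float).reshape(-1,1,2),k,d)[:,0]
    v=np.c_[n,np.ones(len(n))]@Rm.T; return e,v
def atz(s,uv,z):
    e,v=ray(s,uv); return e+v*((z-e[2])/v[:,2])[:,None]
E
python3 - <<'E'
from h import *
for n in ('scene','top','wrist'):
    s=snap(n,n+'0'); print(n,{k:v for k,v in s.items() if k not in('image','obs')})
print(robot.get_obs())
E
```

```text
pics
scene {'fx': 473.45547852421123, 'fy': 473.45547852421123, 'cx': 322.02265689625796, 'cy': 199.95350973262586, 'k1': -0.0020039091916345666, 'eye': array([ 1.37562534, -0.17061888,  1.17238444]), 'orientation': array([-2.49181022, -0.0121531 ,  1.29217028])}
top {'fx': 374.2572574553174, 'fy': 374.2572574553174, 'cx': 316.9590478116033, 'cy': 196.26288671989445, 'k1': -0.0490605629857198, 'eye': array([0.49116302, 0.06310567, 1.0711717 ]), 'orientation': array([-3.01328676, -0.02061886, -1.57740924])}
wrist {'fx': 299.12857904622126, 'fy': 299.12857904622126, 'cx': 323.84332934555357, 'cy': 197.46797719329192, 'k1': -0.038152213067647135, 'T_tool_cam': array([[-6.99634114e-04, -9.65192633e-01, -2.61539083e-01,
         7.55381663e-02],
       [ 9.99999628e-01, -8.07409487e-04,  3.04626880e-04,
         2.50563616e-04],
       [-5.05192758e-04, -2.61538773e-01,  9.65192838e-01,
        -1.79330284e-01],
       [ 0.00000000e+00,  0.00000000e+00,  0.00000000e+00,
         1.00000000e+00]])}
{'time': 0.15, 'joint_positions': array([ 1.12090423e+00,  8.78059633e-02,  1.37186948e+00, -3.12285104e-05,
        1.68363546e+00, -1.03117239e-01]), 'qvel': array([-0.00139254, -0.00261538, -0.003812  ,  0.00024325,  0.0001823 ,
        0.00048442]), 'joint_torque': array([ 2.16994747e-03, -3.40642226e+01, -3.02793002e+01,  7.19300355e-02,
        3.04917293e-02, -1.43938410e-04]), 'tool_pos': array([0.18676527, 0.51686934, 0.20458082]), 'ee_rot': array([-3.13988033e+00, -1.45996796e-04,  2.79481418e+00]), 'wrist_force': array([0.19545346, 0.39999063, 0.35101979]), 'wrist_torque': array([0.05119961, 0.01121195, 0.02013549]), 'finger_force': 0.0, 'width': 0.09407652910412945}
```

View pics/top0.png

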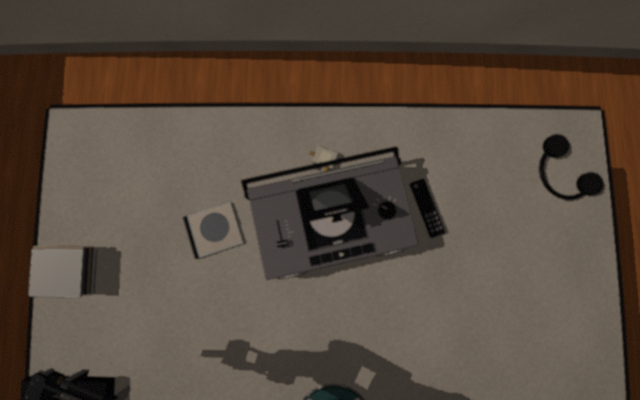

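View pics/scene0.png

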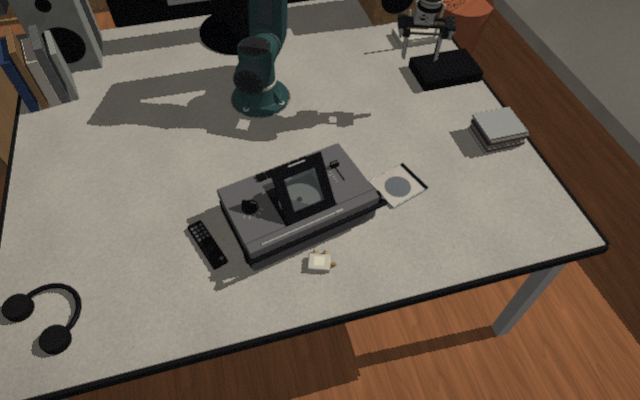

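The top view shows the stereo near (330,225), turned about 12°, with the lid open. In the scene view it is at (300,200). I'll enlarge both for measuring.

Run:
```python
import cv2,numpy as np
a=cv2.imread('pics/top0.png')[135:285,235:435]; b=cv2.imread('pics/scene0.png')[135:275,205:395]
f=lambda i,s:cv2.convertScaleAbs(cv2.resize(i,None,fx=s,fy=s,interpolation=cv2.INTER_CUBIC),alpha=1.6,beta=10)
cv2.imwrite('pics/topc.png',f(a,4)); cv2.imwrite('pics/scenec.png',f(b,4))
```

```text
(no output)
```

View pics/topc.png

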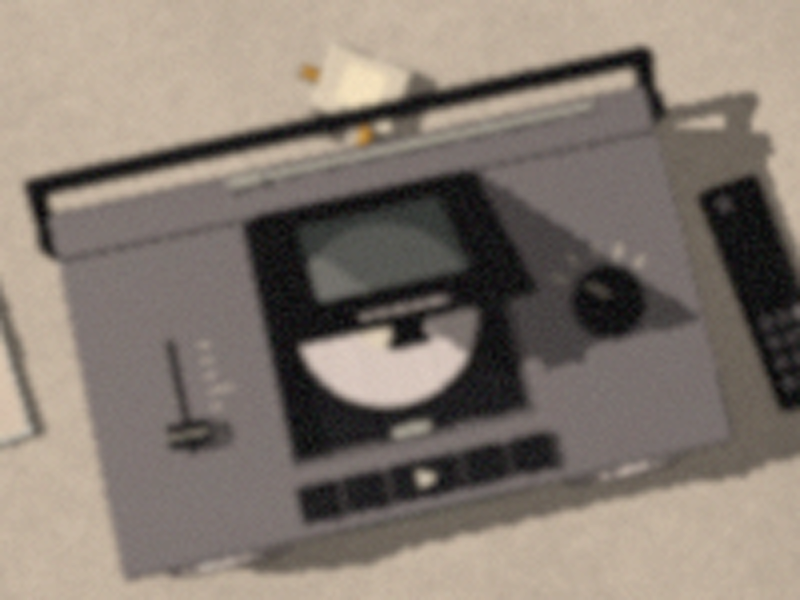

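View pics/scenec.png

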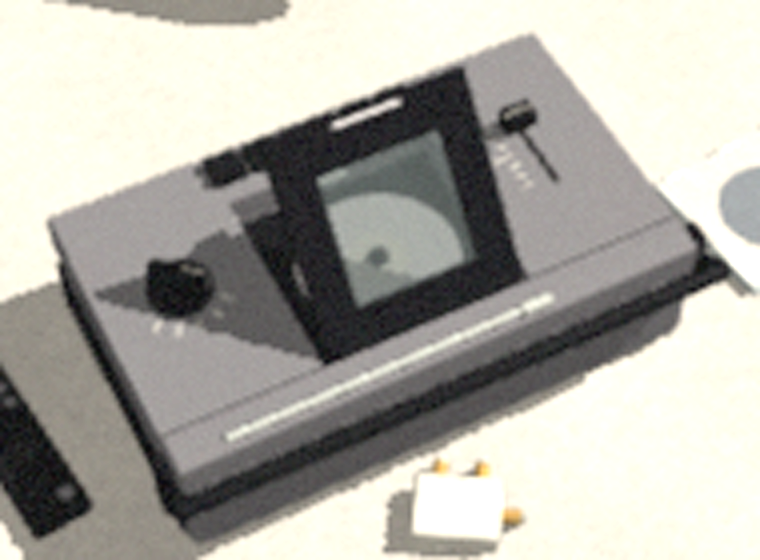

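The top crop gives the front corners at (127,578) and (730,437), Play at (428,478), the knob at (608,300) and the cap at (195,433). The scene crop gives the front corners at (533,35) and (50,220), the hinge corners at (325,360) and (523,277), and the lid's free corner at (465,68). The selector pointer points up-left.

```bash
cat > fit.py <<'E'
from h import *
from scipy.optimize import least_squares
t=pickle.load(open('pics/top0.pkl','rb')); c=pickle.load(open('pics/scene0.pkl','rb'))
tu=lambda p:(np.array(p)+.5)/4-.5+[235,135]; cu=lambda p:(np.array(p)+.5)/4-.5+[205,135]
T=[((-120,200,115),(127,578)),((-120,-200,115),(730,437)),((-98,0,124),(428,478)),((-15,-140,125),(608,300)),((-98,82,124),(302,503)),((-98,-82,124),(558,452)),((85,75,118),(247,222)),((85,-75,118),(475,172))]
C=[((-120,200,115),(533,35)),((-120,-200,115),(50,220)),((85,-75,118),(325,360)),((85,75,118),(523,277)),((120,-200,115),(185,487))]
def W(q,P): 
    a=q[2]; M=np.array([[np.cos(a),-np.sin(a),0],[np.sin(a),np.cos(a),0],[0,0,1]])
    return np.atleast_2d(P)/1000.@M.T+[q[0],q[1],q[3]]
def lidpt(th,y,r=155,n=3.5): return (85-r*np.cos(th)+n*np.sin(th),y,118.5+r*np.sin(th)+n*np.cos(th))
def f(q):
    r=[proj(t,W(q,P))[0]-tu(p) for P,p in T]+[proj(c,W(q,P))[0]-cu(p) for P,p in C]
    r+=[proj(c,W(q,lidpt(q[4],75)))[0]-cu((465,68)), proj(t,W(q,lidpt(q[4],-75)))[0]-tu((530,290))]
    r+=[proj(t,W(q,(-45+q[5]*1000,140,132)))[0]-tu((195,433)), proj(c,W(q,(-45+q[5]*1000,140,132)))[0]-cu((520,108))]
    return np.concatenate(r)
s=least_squares(f,[.5,.05,.2,0,.85,.006],loss='soft_l1')
if __name__=='__main__':
    print(s.x, np.sqrt(np.diag(np.linalg.inv(s.jac.T@s.jac)))); print(f(s.x).reshape(-1,2).round(1).tolist())
    q=s.x
    for n,P in dict(lid=lidpt(q[4],0),sel=(-15,-140,130.5),vol=(-45+q[5]*1000,140,132),play=(-98,0,124)).items(): print(n,W(q,P))
    print(proj(t,W(q,[(-15+21*np.cos(.9-j),-140+21*np.sin(.9-j),141) for j in (0,.45,.9)])), tu((597,290)))
E
python3 fit.py
```

```text
[ 0.56355494  0.00356123  0.21844118 -0.00378894  0.91967056  0.00521279] [0.00100897 0.00089132 0.00579886 0.00221361 0.01845394 0.00299263]
[[-0.6, 0.9], [1.4, 0.3], [-0.3, -0.5], [0.3, -0.3], [-0.6, 0.6], [-1.4, -1.4], [0.2, 0.2], [-0.5, 0.1], [0.2, -0.6], [-1.0, 0.5], [1.2, 0.5], [0.2, 0.3], [-1.4, -1.9], [-0.4, 0.4], [1.8, -0.2], [-1.6, 0.5], [-0.5, 1.4]]
lid [[0.55754246 0.00222656 0.24011966]]
sel [[ 0.57925053 -0.13636249  0.12671106]]
vol [[0.49437408 0.13161212 0.12821106]]
play [[ 0.46788377 -0.01767617  0.12021106]]
[[380.66371296 205.10814766]
 [382.89321097 202.21995596]
 [386.17311068 200.62359831]] [383.875 207.125]
```

```bash
cat >> h.py <<'E'
def go(xyz, yaw, q=(0.5636,0.0036,0.2184)):
    "stereo-frame mm target (z world mm); yaw of tool relative to stereo (0 = tool x along -stereo x)"
    o=robot.get_obs(); a=q[2]; Rt=rot(o['ee_rot'])
    w=np.array([q[0]+(xyz[0]*np.cos(a)-xyz[1]*np.sin(a))/1000,q[1]+(xyz[0]*np.sin(a)+xyz[1]*np.cos(a))/1000,xyz[2]/1000])
    d=Rt.T@(w-o['tool_pos'])/.025
    dy=(a+np.pi+yaw-o['ee_rot'][2]+np.pi)%(2*np.pi)-np.pi
    print('rows',d.round(2),'turn',round(-np.degrees(dy)/6,2),'F',o['wrist_force'].round(2),'q',o['joint_positions'].round(2),'t',round(o['time'],2))
def st(q=(0.5636,0.0036,0.2184)):
    o=robot.get_obs(); a=q[2]; d=o['tool_pos'][:2]-q[:2]
    print('stereo',(d[0]*np.cos(a)+d[1]*np.sin(a))*1000,(-d[0]*np.sin(a)+d[1]*np.cos(a))*1000,'z',o['tool_pos'][2]*1000,'yawrel',(o['ee_rot'][2]-a-np.pi+np.pi)%(2*np.pi)-np.pi,'w',o['width'],'F',o['wrist_force'].round(2))
E
python3 -c "
from h import *
go((0,-60,350),0)"
```

```text
rows [-22.44 -16.22  -5.79] turn -5.4 F [0.2  0.4  0.35] q [ 1.12  0.09  1.37 -0.    1.68 -0.1 ] t 0.15
```

>>> servo_tool --pt "0 0 -5.8 0 0" --pt "0 0 -5.8 0 0" --pt "0 0 -5.8 0 0" --pt "-22.4 -16.2 -5.8 -5.4 1" --pt "-22.4 -16.2 -5.8 -5.4 1" --pt "-22.4 -16.2 -5.8 -5.4 1" --pt "-22.4 -16.2 -5.8 -5.4 1" --pt "-22.4 -16.2 -5.8 -5.4 1" --pt "-22.4 -16.2 -5.8 -5.4 1" --pt "-22.4 -16.2 -5.8 -5.4 1"

```text
time: 0.98
tool_pos: [0.3421, 0.2893, 0.3383]
ee_rot: [3.142, -0.0, -2.922]
wrist_force: [0.1, 0.3, 0.4]
width: 0.0509
finger_force: 0.0
```

```bash
python3 -c "
from h import *
go((0,-60,350),0);st()"
```

```text
rows [ -6.15 -15.49  -0.47] turn 0.02 F [0.09 0.34 0.36] q [ 0.58 -0.13  1.32  0.    1.95 -1.22] t 0.98
stereo -154.33307374058307 326.9485820638494 z 338.3184881485842 yawrel 0.0016214796535809484 w 0.050873038796174434 F [0.09 0.34 0.36]
```

>>> servo_tool --pt "-6.1 -15.5 -0.5 0 1" --pt "-6.1 -15.5 -0.5 0 1" --pt "-6.1 -15.5 -0.5 0 1" --pt "-6.1 -15.5 -0.5 0 1" --pt "-6.1 -15.5 -0.5 0 1" --pt "-6.1 -15.5 -0.5 0 1" --pt "-6.1 -15.5 -0.5 0 1" --pt "-6.1 -15.5 -0.5 0 1" --pt "-6.1 -15.5 -0.5 0 1" --pt "-6.1 -15.5 -0.5 0 1"

```text
time: 1.82
tool_pos: [0.5753, -0.0562, 0.3507]
ee_rot: [3.141, -0.0, -2.923]
wrist_force: [0.2, 1.1, 0.4]
width: 0.0007
finger_force: 0.0
```

```bash
python3 -c "
from h import *
snap('wrist','w1')
go((0,-60,350),0);st()"
```

```text
rows [ 0.01  0.32 -0.11] turn -0.07 F [-0.09 -2.8  -2.06] q [-0.2   0.18  0.99 -0.    1.98 -1.99] t 1.87
stereo 0.287027572615433 -68.06748033369358 z 347.29050240692186 yawrel -0.007554349522786552 w 0.00047131762751392826 F [-0.09 -2.8  -2.06]
```

View pics/w1.png

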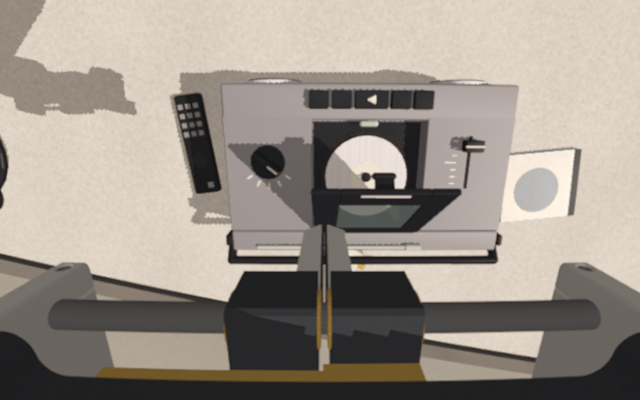

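The wrist view shows the knob at (268,161) with its pointer line towards (278,170), the cap at (473,145), Play at (372,99), and the lid's free edge from (313,190) to (462,190). I'll refit with this view.

```bash
cat > fit2.py <<'E'
from fit import *
w=pickle.load(open('pics/w1.pkl','rb'))
Wp=[((-120,-200,115),(223,84)),((-120,200,115),(517,86)),((-98,0,124),(371.5,99)),((-98,-82,124),(308.5,99)),((-98,82,124),(434,99.5)),((-15,-140,125),(268,161))]
def g(q):
    r=[proj(w,W(q,P))[0]-p for P,p in Wp]+[proj(w,W(q,lidpt(q[4],-75)))[0]-(313,190),proj(w,W(q,lidpt(q[4],75)))[0]-(462,190),proj(w,W(q,(-45+q[5]*1000,140,132)))[0]-(473,145)]
    return np.concatenate(r)
s2=least_squares(lambda q:np.r_[f(q),g(q)],s.x,loss='soft_l1'); s3=least_squares(lambda q:np.r_[g(q),(q[3]+.002)*1000],s.x)
for x in (s2.x,s3.x): print(x.round(4), g(x).round(1).tolist())
q=s3.x
for n in (0,.45,.9):
    p=proj(w,W(q,[(-15,-140,141),(-15+21*np.cos(.9-n),-140+21*np.sin(.9-n),141)])); print(n,p[1]-p[0],p[1])
im=w['image'][130:200,235:305]; cv2.imwrite('pics/knob.png',cv2.convertScaleAbs(cv2.resize(im,None,fx=7,fy=7,interpolation=cv2.INTER_CUBIC),alpha=1.5))
E
python3 fit2.py
```

```text
[ 0.5623  0.005   0.2171 -0.0063  0.9308  0.0052] [-2.2, -1.0, 1.0, -1.4, -0.2, 0.5, 0.5, 0.4, -1.0, 0.5, -0.2, 1.2, -1.7, -0.0, -2.2, 0.1, 0.7, 0.1]
[ 0.5623  0.0055  0.2162 -0.0043  0.927   0.0049] [-2.2, -1.2, 2.3, -1.3, 0.4, 0.5, 0.9, 0.3, -0.0, 0.6, -0.1, 1.4, -1.2, -0.1, -0.9, 0.2, 1.8, 0.2]
0 [12.7582775   9.71357678] [278.43258953 173.90360807]
0.45 [ 7.47321429 14.01563789] [273.14752631 178.20566918]
0.9 [ 0.75041935 15.54062622] [266.42473137 179.7306575 ]
```

View pics/knob.png

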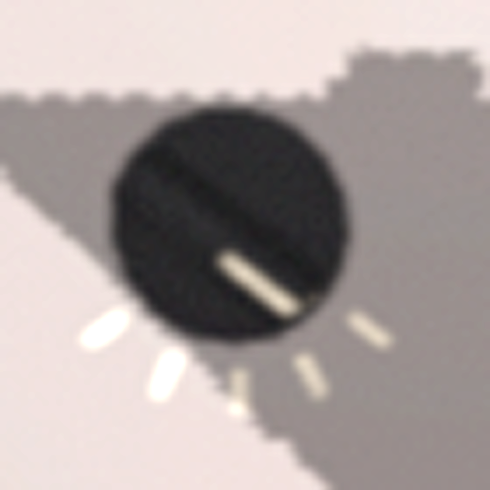

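The pointer is at the first position (0). The pose is refined to (0.5623, 0.0052, 0.2165) with the lid at about 0.925 rad. Next I go above the lid's outer face.

```bash
sed -i 's/0.5636,0.0036,0.2184/0.5623,0.0052,0.2165/' h.py; python3 -c "
from h import *
go((16,0,255),0);st()
for th in (.93,.75,.55,.4,.25,.12,.05,0): r=145;print(th,85-r*np.cos(th)+3.5*np.sin(th)+8,118.5+r*np.sin(th)+3.5*np.cos(th))"
```

```text
rows [-0.58  2.81  3.68] turn -0.05 F [-0.09 -2.8  -2.06] q [-0.2   0.18  0.99 -0.    1.98 -1.99] t 1.87
stereo 1.3423068019416153 -69.9087170064313 z 347.29050240692186 yawrel -0.005654349522786539 w 0.00047131762751392826 F [-0.09 -2.8  -2.06]
0.93 9.119742361434977 236.82731036615326
0.75 -10.70915032662236 219.8985312444418
0.55 -28.78665039737102 197.27348402215387
0.4 -39.19087993233805 178.18937311376442
0.25 -46.62638729065265 157.76476756789307
0.12 -50.53825947329939 139.33310028238185
0.05 -51.64386066482274 129.24260545563075
0 -52.0 122.0
```

>>> servo_tool --pt "-0.6 2.5 0 0 1" --pt "-0.6 2.5 0 0 1" --pt "-0.6 2.5 3.6 0 1" --pt "-0.6 2.5 3.6 0 1" --pt "-0.6 2.5 3.6 0 1" --pt "-0.6 2.5 3.6 0 1" --pt "-0.6 2.5 3.6 0 1"

```text
time: 2.45
tool_pos: [0.5762, 0.01, 0.2626]
ee_rot: [-3.141, 0.002, -2.923]
wrist_force: [0.2, -0.3, 1.1]
width: 0.0005
finger_force: 0.0
```

```bash
python3 -c "
from h import *
go((9.1,0,237),0);st()"
```

```text
rows [ 0.22 -0.07  1.02] turn 0.02 F [ 0.21 -0.34  1.05] q [-0.08  0.14  1.2   0.    1.8  -1.87] t 2.45
stereo 14.631742498606986 1.6650130789081945 z 262.59334713264406 yawrel 0.002044918791695771 w 0.0005458167860033563 F [ 0.21 -0.34  1.05]
```

>>> servo_tool --pt "0.22 -0.07 1.0 0 1" --pt "0.6 -0.07 1.4 0 1" --pt "1.0 -0.07 1.72 0 1" --pt "1.4 -0.07 2.2 0 1" --pt "1.74 -0.07 2.65 0 1" --pt "2.0 -0.07 3.05 0 1" --pt "2.2 -0.07 3.45 0 1" --pt "2.4 -0.07 3.9 0 1" --pt "2.5 -0.07 4.3 0 1" --pt "2.58 -0.07 4.75 0 1"

```text
time: 3.28
tool_pos: [0.5159, -0.0064, 0.1464]
ee_rot: [-3.139, 0.008, -2.923]
wrist_force: [-0.9, 0.2, 1.7]
width: 0.0001
finger_force: 0.7
```

```bash
python3 -c "
from h import *
go((-52,0,122),0);st()"
```

```text
rows [0.18 0.06 0.98] turn 0.02 F [-0.88  0.23  1.71] q [-0.12  0.02  1.55 -0.    1.55 -1.91] t 3.28
stereo -47.79262063668224 -1.3155948094865417 z 146.42023080784412 yawrel 0.0016780773345947964 w 0.0001197818161312114 F [-0.88  0.23  1.71]
```

Contact follows the arc. Next I press it down through the catch.

>>> servo_tool --pt "0.12 0.05 0.4 0 1" --pt "0.18 0.05 0.7 0 1" --pt "0.18 0.05 0.9 0 1" --pt "0.18 0.05 1.0 0 1" --pt "0.18 0.05 1.05 0 1" --pt "0.18 0.05 1.05 0 1" --pt "0.18 0.05 1.05 0 1"

```text
time: 3.87
tool_pos: [0.5107, -0.0057, 0.1218]
ee_rot: [-3.139, 0.007, -2.923]
wrist_force: [-4.7, 0.7, 19.3]
width: 0.0002
finger_force: 9.6
```

```bash
python3 -c "
from h import *
go((-52,0,122),0);st()"
```

```text
rows [-0.03 -0.02 -0.01] turn 0.02 F [-4.75  0.66 19.26] q [-0.12  0.03  1.6  -0.    1.51 -1.91] t 3.87
stereo -52.731382890055514 0.4806901058777135 z 121.84319439490105 yawrel 0.0023150916020320267 w 0.00016086399727049033 F [-4.75  0.66 19.26]
```

>>> servo_tool --pt "0 0 0.1 0 1" --pt "0 0 0.1 0 1" --pt "0 0 -1.6 0 1" --pt "0 0 -1.6 0 1" --pt "0 0 -1.6 10 0.6" --pt "0 0 -1.6 10 0.6" --pt "0 0 -1.6 10 0.6" --pt "0 0 -1.6 10 0.6" --pt "0 0 -1.6 10 0.6" --pt "0 0 -1.6 10 0.6"

```text
time: 4.7
tool_pos: [0.5088, -0.0054, 0.1558]
ee_rot: [3.141, 0.0, 2.604]
wrist_force: [-0.7, 1.0, -0.3]
width: 0.0362
finger_force: 0.0
```

```bash
python3 -c "
from h import *
go((-15,-140,165),0.9-np.pi);st()"
```

```text
rows [-5.02 -3.03 -0.37] turn 14.21 F [-0.71  1.   -0.28] q [-0.12  0.01  1.55  0.    1.58 -1.16] t 4.7
stereo -54.517699144718414 1.1860358185432283 z 155.84042841204567 yawrel -0.7540159866596481 w 0.03618261878239151 F [-0.71  1.   -0.28]
```

>>> servo_tool --pt "-5.0 -3.0 -0.4 11 0.6" --pt "-5.0 -3.0 -0.4 11 0.6" --pt "-5.0 -3.0 -0.4 11 0.6" --pt "-5.0 -3.0 -0.4 11 0.6" --pt "-5.0 -3.0 -0.4 11 0.6" --pt "-5.0 -3.0 -0.4 11 0.6" --pt "-5.0 -3.0 -0.4 11 0.6" --pt "-5.0 -3.0 -0.4 11 0.6" --pt "-5.0 -3.0 -0.4 11 0.6" --pt "-5.0 -3.0 -0.4 11 0.6"

```text
time: 5.53
tool_pos: [0.5786, -0.1335, 0.1656]
ee_rot: [3.142, -0.0, 1.454]
wrist_force: [0.2, -0.3, 0.3]
width: 0.038
finger_force: 0.0
```

```bash
python3 -c "
from h import *
go((-15,-140,165),0.9-np.pi);st()"
```

```text
rows [-0.06 -0.03  0.02] turn 3.22 F [ 0.2  -0.33  0.33] q [-0.32  0.2   1.33  0.    1.62 -0.21] t 5.53
stereo -13.851558734166776 -138.92250467643862 z 165.60392282738692 yawrel -1.9044191382390037 w 0.03801199367127377 F [ 0.2  -0.33  0.33]
```

>>> servo_tool --pt "-0.06 -0.03 0 3.2 0.6" --pt "-0.06 -0.03 0 3.2 0.6" --pt "-0.06 -0.03 0 3.2 0.6" --pt "-0.06 -0.03 0 3.2 0.6" --pt "-0.06 -0.03 0 3.2 0.6"

```text
time: 5.95
tool_pos: [0.5775, -0.1348, 0.1657]
ee_rot: [-3.141, -0.0, 1.126]
wrist_force: [0.3, 1.1, 0.4]
width: 0.0376
finger_force: 0.0
```

```bash
python3 -c "
from h import *
s=snap('wrist','w2'); t=snap('top','t2')
go((-15,-140,165),0.9-np.pi);st()
f=lambda i,k:cv2.convertScaleAbs(cv2.resize(i,None,fx=k,fy=k,interpolation=cv2.INTER_CUBIC),alpha=1.4)
a=f(s['image'],0.9); b=f(t['image'][135:285,235:435],2)
c=np.zeros((max(a.shape[0],300)+0,a.shape[1],3),np.uint8); c[:a.shape[0]]=a
cv2.imwrite('pics/both.png',np.vstack([c[:, :576], np.hstack([b,np.zeros((300,176,3),np.uint8)])])[:600])
"
```

```text
rows [0.01 0.01 0.03] turn 0.08 F [0.89 0.46 0.01] q [-0.32  0.19  1.33  0.    1.62  0.12] t 6.05
stereo -15.267145067266457 -139.95122069554625 z 165.83156521901702 yawrel -2.233049966955607 w 0.037474719602318414 F [0.89 0.46 0.01]
```

View pics/both.png

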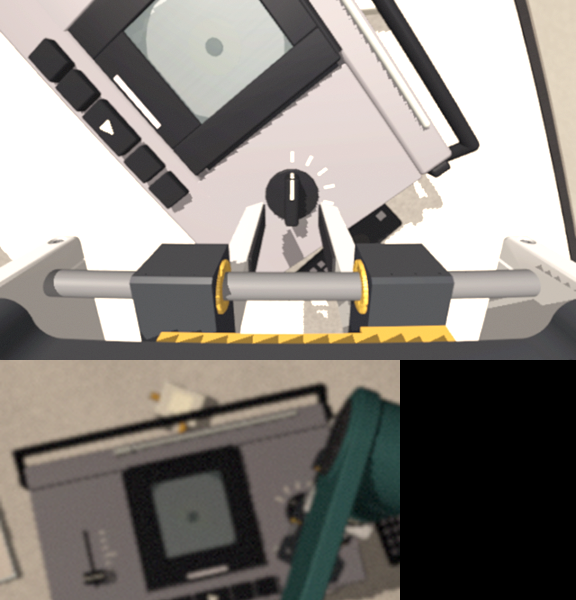

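The lid is shut flat. The knob bar at (291,195) is centred and parallel between the fingers, so I can lower and grip.

>>> servo_tool --pt "0 0 1.0 0 0.6" --pt "0 0 1.4 0 0.6" --pt "0 0 1.65 0 0.6" --pt "0 0 1.65 0 0.6" --pt "0 0 1.65 0 1" --pt "0 0 1.65 0 1" --pt "0 0 1.65 0 1" --pt "0 0 1.65 0 1" --pt "0 0 1.65 0 1" --pt "0 0 1.65 0 1"

```text
time: 6.88
tool_pos: [0.5776, -0.1348, 0.1257]
ee_rot: [3.141, -0.0, 1.123]
wrist_force: [-1.4, -0.1, 3.7]
width: 0.0119
finger_force: 30.0
```

```bash
python3 -c "
from h import *
go((-15,-140,124),-.45-np.pi);st()"
```

```text
rows [0.   0.   0.07] turn 12.96 F [-1.44 -0.14  3.74] q [-0.32  0.21  1.39  0.    1.54  0.12] t 6.88
stereo -15.16325538482426 -140.02786752108517 z 125.71317669444423 yawrel -2.23475090498977 w 0.011945342585560674 F [-1.44 -0.14  3.74]
```

Gripped, 11.9 mm wide. I turn 77° clockwise, in steps of about 1 unit per row.

>>> servo_tool --pt "0 0 0 1 1" --pt "0 0 0 2 1" --pt "0 0 0 3 1" --pt "0 0 0 4 1" --pt "0 0 0 5 1" --pt "0 0 0 6 1" --pt "0 0 0 7 1" --pt "0 0 0 7 1"

```text
time: 7.55
tool_pos: [0.5781, -0.1354, 0.1258]
ee_rot: [3.139, -0.002, 0.388]
wrist_force: [2.3, -0.3, 1.4]
width: 0.0116
finger_force: 30.0
```

```bash
python3 -c "
from h import *
go((-15,-140,124),-.45-np.pi);st();print(robot.get_obs()['wrist_torque'])"
```

```text
rows [-0.   -0.03  0.07] turn 5.94 F [ 2.3  -0.35  1.35] q [-0.33  0.21  1.39 -0.    1.54  0.86] t 7.55
stereo -14.748033097163473 -140.74823850854142 z 125.76224190069374 yawrel -2.9697528427689512 w 0.011647099407364143 F [ 2.3  -0.35  1.35]
[-0.20005044  0.00724001  0.00826301]
```

>>> servo_tool --pt "0 0 0 1 1" --pt "0 0 0 2 1" --pt "0 0 0 3 1" --pt "0 0 0 4 1" --pt "0 0 0 5 1" --pt "0 0 0 5.9 1" --pt "0 0 0 5.9 1" --pt "0 0 0 5.9 1"

```text
time: 8.22
tool_pos: [0.5781, -0.1361, 0.1257]
ee_rot: [3.14, -0.003, -0.224]
wrist_force: [1.0, -3.1, 3.1]
width: 0.0116
finger_force: 30.0
```

```bash
python3 -c "
from h import *
go((-15,-140,124),-.45-np.pi);st();print(robot.get_obs()['wrist_torque'])"
```

```text
rows [-0.03 -0.05  0.07] turn 0.09 F [ 1.02 -3.07  3.06] q [-0.33  0.21  1.39 -0.    1.54  1.47] t 8.22
stereo -14.879950424081782 -141.38330049518203 z 125.73703306182304 yawrel 2.701007706653707 w 0.01160002304960991 F [ 1.02 -3.07  3.06]
[-0.81619963 -0.08871195 -0.07908798]
```

>>> servo_tool --pt "0 0 0 0 0.6" --pt "0 0 0 0 0.6" --pt "0 0 0 0 0.6" --pt "0 0 -1 0 0.6" --pt "0 0 -2.4 0 0.6" --pt "0 0 -2.4 -3 0.6" --pt "0 0 -2.4 -3 0.6" --pt "0 0 -2.4 -3 0.6" --pt "0 0 -2.4 -3 0.6"

```text
time: 8.97
tool_pos: [0.5769, -0.1341, 0.1842]
ee_rot: [-3.14, 0.001, 0.089]
wrist_force: [-0.5, 0.2, -0.1]
width: 0.0377
finger_force: 0.0
```

```bash
python3 -c "
from h import *
s=snap('wrist','w3');cv2.imwrite('pics/w3c.png',cv2.convertScaleAbs(cv2.resize(s['image'][60:320,160:480],None,fx=2,fy=2),alpha=1.3))
go((-40,140,185),-np.pi/2);st()"
```

```text
rows [ -2.42 -10.95  -0.02] turn -16.24 F [ 0.17  0.03 -0.16] q [-0.32  0.19  1.3   0.    1.66  1.16] t 9.02
stereo -15.638893549904608 -139.24599473306526 z 184.05784790787246 yawrel 3.0113466315129056 w 0.03744799646787144 F [ 0.17  0.03 -0.16]
```

View pics/w3c.png

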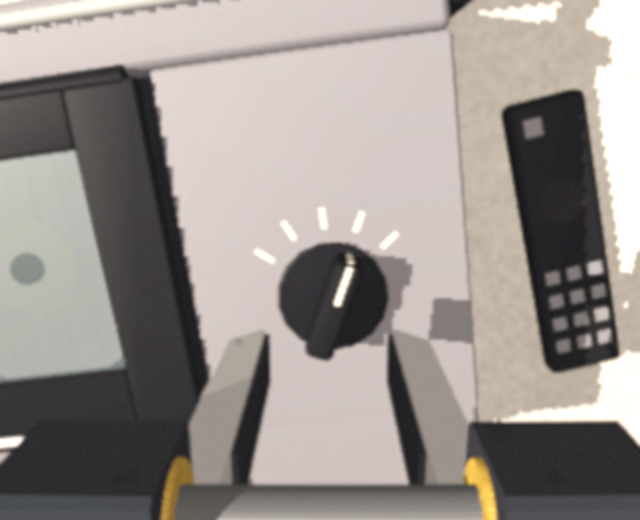

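The pointer aims at the fourth tick (358,222). The volume slider is next.

>>> servo_tool --pt "-2.4 -10.9 0 -11.5 0.6" --pt "-2.4 -10.9 0 -11.5 0.6" --pt "-2.4 -10.9 0 -11.5 0.6" --pt "-2.4 -10.9 0 -11.5 0.6" --pt "-2.4 -10.9 0 -11.5 0.6" --pt "-2.4 -10.9 0 -11.5 0.6" --pt "-2.4 -10.9 0 -11.5 0.6" --pt "-2.4 -10.9 0 -11.5 0.6" --pt "-2.4 -10.9 0 -11.5 0.6" --pt "-2.4 -10.9 0 -11.5 0.6"

```text
time: 9.85
tool_pos: [0.4931, 0.1327, 0.1843]
ee_rot: [-3.14, 0.0, 1.297]
wrist_force: [-0.4, 0.5, 0.6]
width: 0.0378
finger_force: 0.0
```

```bash
python3 -c "
from h import *
go((-40,140,165),-np.pi/2);st()"
```

```text
rows [ 0.03 -0.    0.77] turn -4.68 F [-0.39  0.47  0.64] q [0.15 0.01 1.5  0.   1.64 0.43] t 9.85
stereo -40.17873392255411 139.36886201719167 z 184.2711694767573 yawrel -2.060935701411033 w 0.03776327996761168 F [-0.39  0.47  0.64]
```

>>> servo_tool --pt "0 0 0.7 -4.7 0.6" --pt "0 0 0.7 -4.7 0.6" --pt "0 0 0.7 -4.7 0.6" --pt "0 0 0.7 -4.7 0.6" --pt "0 0 0.7 -4.7 0.6" --pt "0 0 0.7 -4.7 0.6" --pt "0 0 0.7 -4.7 0.6"

```text
time: 10.43
tool_pos: [0.4938, 0.1316, 0.1671]
ee_rot: [-3.141, -0.0, 1.78]
wrist_force: [-0.2, 0.8, -0.8]
width: 0.0376
finger_force: 0.0
```

```bash
python3 -c "
from h import *
s=snap('wrist','w4');cv2.imwrite('pics/w4c.png',cv2.convertScaleAbs(cv2.resize(s['image'][60:320,160:480],None,fx=2,fy=2),alpha=1.3))
go((-40,140,121),-np.pi/2);st()"
```

```text
rows [ 0.07 -0.01  1.84] turn -0.06 F [-0.53 -0.06 -0.72] q [ 0.15  0.01  1.53  0.    1.6  -0.06] t 10.48
stereo -39.689775939504884 138.14539727148366 z 167.12285245863896 yawrel -1.5773901987377288 w 0.03739087213956877 F [-0.53 -0.06 -0.72]
```

View pics/w4c.png

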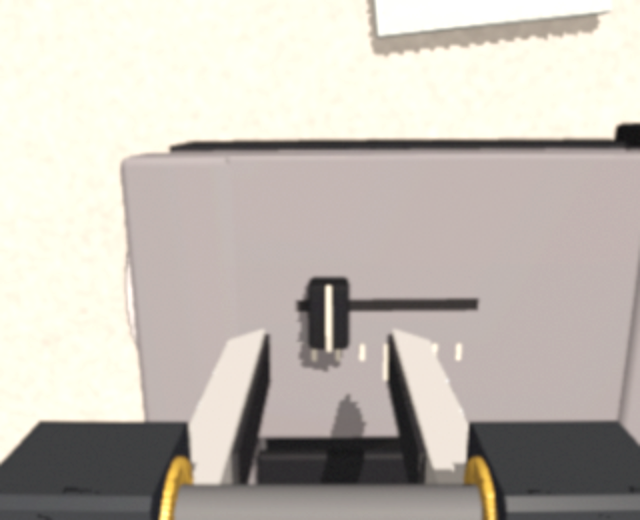

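The cap at (329,313) is centred between the fingers, so I lower and grip.

>>> servo_tool --pt "0.07 0 1.0 0 0.6" --pt "0.07 0 1.6 0 0.6" --pt "0.07 0 1.84 0 0.6" --pt "0.07 0 1.84 0 0.6" --pt "0.07 0 1.84 0 1" --pt "0.07 0 1.84 0 1" --pt "0.07 0 1.84 0 1" --pt "0.07 0 1.84 0 1" --pt "0.07 0 1.84 0 1"

```text
time: 11.23
tool_pos: [0.4943, 0.1333, 0.1225]
ee_rot: [3.139, 0.0, 1.783]
wrist_force: [0.1, -0.3, 2.1]
width: 0.0155
finger_force: 30.0
```

```bash
python3 -c "
from h import *
go((-15,140,121),-np.pi/2);st()"
```

```text
rows [0.02 0.96 0.06] turn -0.04 F [ 0.13 -0.29  2.12] q [ 0.15  0.03  1.59  0.    1.51 -0.06] t 11.23
stereo -38.934757191507956 139.71901323294333 z 122.53801321956718 yawrel -1.5751788419931647 w 0.015473366682950204 F [ 0.13 -0.29  2.12]
```

>>> servo_tool --pt "0 0.2 0 0 1" --pt "0 0.4 0 0 1" --pt "0 0.6 0 0 1" --pt "0 0.8 0 0 1" --pt "0 0.96 0 0 1" --pt "0 0.96 0 0 1" --pt "0 0.96 0 0 1"

```text
time: 11.82
tool_pos: [0.519, 0.1388, 0.1225]
ee_rot: [3.138, -0.0, 1.783]
wrist_force: [-0.2, 0.3, 4.2]
width: 0.0156
finger_force: 30.0
```

```bash
python3 -c "
from h import *
go((-15,140,121),-np.pi/2);st()"
```

```text
rows [ 0.01 -0.06  0.06] turn -0.04 F [-0.19  0.31  4.2 ] q [ 0.16  0.09  1.54  0.    1.51 -0.06] t 11.82
stereo -13.597020404730362 139.76810998584514 z 122.51399143360275 yawrel -1.5750526317170062 w 0.015555691652164293 F [-0.19  0.31  4.2 ]
```

>>> servo_tool --pt "0 -0.05 0 0 1" --pt "0 -0.05 0 0 1" --pt "0 -0.05 0 0 0.6" --pt "0 -0.05 0 0 0.6" --pt "0 -0.05 0 0 0.6" --pt "0 -0.05 -1.2 0 0.6" --pt "0 -0.05 -2.4 0 0.6" --pt "0 -0.05 -2.4 0 0.6" --pt "0 -0.05 -2.4 0 0.6" --pt "0 -0.05 -2.4 0 0.6"

```text
time: 12.65
tool_pos: [0.5154, 0.1379, 0.1803]
ee_rot: [-3.14, -0.0, 1.783]
wrist_force: [-0.4, -0.3, 0.1]
width: 0.0378
finger_force: 0.0
```

```bash
python3 -c "
from h import *
s=snap('wrist','w5');cv2.imwrite('pics/w5c.png',cv2.convertScaleAbs(cv2.resize(s['image'][100:320,160:480],None,fx=2,fy=2),alpha=1.3))
go((-98,0,185),0);st()"
```

```text
rows [-5.6  -3.19 -0.21] turn -15.04 F [ 0.03  0.09 -0.85] q [ 0.16  0.06  1.45  0.    1.63 -0.06] t 12.7
stereo -17.699806930645142 139.7047685876731 z 179.53451793954565 yawrel -1.5751870737975011 w 0.037542180159385416 F [ 0.03  0.09 -0.85]
```

View pics/w5c.png

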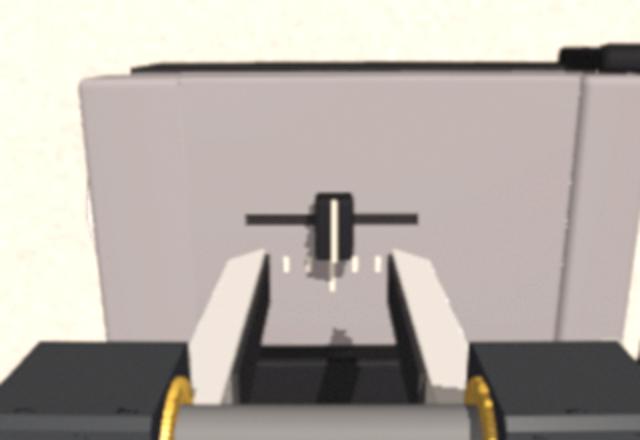

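The cap line coincides with the long middle tick (333,285). Now Play: move over it while turning back and closing the fingers.

>>> servo_tool --pt "-5.6 -3.2 -0.2 -11.5 1" --pt "-5.6 -3.2 -0.2 -11.5 1" --pt "-5.6 -3.2 -0.2 -11.5 1" --pt "-5.6 -3.2 -0.2 -11.5 1" --pt "-5.6 -3.2 -0.2 -11.5 1" --pt "-5.6 -3.2 -0.2 -11.5 1" --pt "-5.6 -3.2 -0.2 -11.5 1" --pt "-5.6 -3.2 -0.2 -11.5 1" --pt "-5.6 -3.2 -0.2 -11.5 1" --pt "-5.6 -3.2 -0.2 -11.5 1"

```text
time: 13.53
tool_pos: [0.466, -0.0157, 0.1842]
ee_rot: [3.141, -0.004, 2.987]
wrist_force: [-0.0, -0.5, 0.2]
width: 0.0006
finger_force: 0.0
```

```bash
python3 -c "
from h import *
go((-98,0,140),0);st()"
```

```text
rows [-0.03 -0.    1.77] turn -3.55 F [-0.03 -0.49  0.15] q [-0.16 -0.09  1.59  0.    1.65 -1.57] t 13.53
stereo -98.49324104281884 0.30615870981332005 z 184.157324075137 yawrel -0.371475973582009 w 0.0005881630617688616 F [-0.03 -0.49  0.15]
```

>>> servo_tool --pt "0 0 0 -3.55 1" --pt "0 0 0.5 -3.55 1" --pt "0 0 1 -3.55 1" --pt "0 0 1.77 -3.55 1" --pt "0 0 1.77 -3.55 1" --pt "0 0 1.77 -3.55 1" --pt "0 0 1.77 -3.55 1"

```text
time: 14.12
tool_pos: [0.4669, -0.0157, 0.1418]
ee_rot: [3.141, -0.001, -2.931]
wrist_force: [-0.6, -0.5, -0.6]
width: 0.0005
finger_force: 0.0
```

```bash
python3 -c "
from h import *
s=snap('wrist','w6');cv2.imwrite('pics/w6c.png',cv2.convertScaleAbs(cv2.resize(s['image'][100:320,160:480],None,fx=2,fy=2),alpha=1.3))
go((-98,0,119),0);st()"
```

```text
rows [0.03 0.   0.94] turn -0.06 F [0.6  0.44 1.01] q [-0.16 -0.08  1.66  0.    1.56 -1.94] t 14.17
stereo -97.14604358538712 -0.08761220046027071 z 142.56408284792397 yawrel -0.005848957225667917 w 0.0002510204492582673 F [0.6  0.44 1.01]
```

View pics/w6c.png

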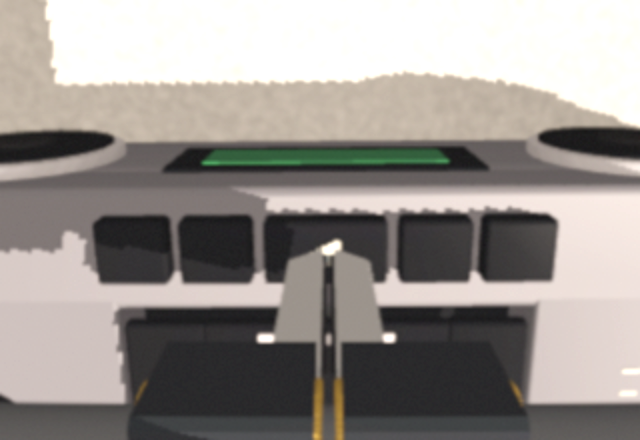

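The tip is centred on Play, which spans columns 265–387. I press down 5 mm past its top, hold, and let it up.

>>> servo_tool --pt "0.03 0 0.5 0 1" --pt "0.03 0 0.75 0 1" --pt "0.03 0 0.9 0 1" --pt "0.03 0 0.98 0 1" --pt "0.03 0 1.05 0 1" --pt "0.03 0 1.05 0 1" --pt "0.03 0 1.05 0 1"

```text
time: 14.75
tool_pos: [0.467, -0.0159, 0.1191]
ee_rot: [-3.141, 0.002, -2.931]
wrist_force: [-4.1, 0.9, 10.5]
width: 0.0001
finger_force: 5.7
```

```bash
python3 -c "
from h import *
go((-98,0,119),0);st()"
```

```text
rows [0.02 0.01 0.  ] turn -0.05 F [-4.14  0.86 10.51] q [-0.16 -0.07  1.7  -0.    1.51 -1.94] t 14.75
stereo -97.60391155244838 -0.1786532123082482 z 119.12500809329865 yawrel -0.005572249880306579 w 0.00013836746571651974 F [-4.14  0.86 10.51]
```

Bottomed out: z is 119.1 mm at 10.5 N. Lift away and check.

>>> servo_tool --pt "0 0 0.05 0 1" --pt "0 0 -0.5 0 1" --pt "0 0 -1.5 0 1" --pt "0 0 -4 0 1" --pt "0 0 -4 0 1" --pt "0 0 -4 0 1" --pt "0 0 -4 0 1" --pt "0 0 -4 0 1" --pt "0 0 -4 0 1"

```text
time: 15.5
tool_pos: [0.4654, -0.0157, 0.2137]
ee_rot: [3.14, -0.003, -2.931]
wrist_force: [-0.8, -0.9, -0.7]
width: 0.0002
finger_force: 0.0
```

```bash
python3 -c "
from h import *
st(); s=snap('wrist','w7');cv2.imwrite('pics/w7c.png',cv2.convertScaleAbs(s['image'],alpha=1.3))"
```

```text
stereo -99.12402407130018 0.39138324782654954 z 213.71987838102675 yawrel -0.005632553962639619 w 0.00021155079970565507 F [-0.85 -0.93 -0.69]
```

View pics/w7c.png

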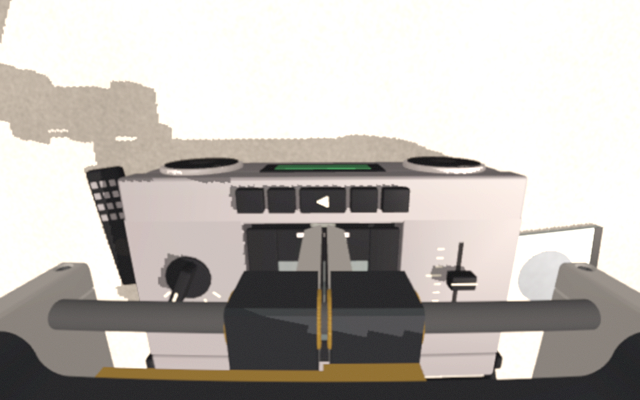

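The keys at row 200 are all up, the lid is flat, the selector and slider are as set, and the robot touches nothing.

```bash
python3 -c "
from bench import robot
print(robot.close_job())"
```

```text
the job is handed in; nothing more can be done
None
```

The job is handed in at about 15.5 s of the 70 s, though no verdict came back: the lid is shut, the selector is at disc, the volume is at mid-scale, and Play was pressed to the bottom and came back up.

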